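# Tighten the wing nut of the fan's hold-down clamp

## Robot

A 7-joint arm with a two-finger parallel gripper is mounted at the origin on a cart in front of the work surface, level with it; the furniture and walls round the work are solid. World frame = base frame: x ahead of the robot, y to its left, z up, the work surface at z = 0. Lengths are in m, angles in rad, forces in N, time in s.
With the tool pointing down it reaches from about 0.4 to 0.85 m from the base axis. Payload 10.4 kg.
Tool frame: the origin (TCP) lies on the centre line of the jaws, within the pads' length; the fingertips stand ctrl.tcp_to_tips ahead of it and the grasp point (between the pads) is the TCP (ctrl.tcp_to_tips is the distance from the TCP to the fingertips, in m); z points along the fingers, y is the line along which they close (so a half turn about z gives the same grasp; the last joint's range is limited). The gripper opens to 87 mm and grips with 3 to 60 N. Pads are 19 mm wide; open, the fingers measure 117 mm over their backs; the gripper's body (75 mm by 190 mm) begins 51 mm behind the grasp point.
Start: joints at [-1.136, 0.332, -0.065, 1.46, 0.022, 1.35, -0.088], TCP at [0.276, 0.561, 0.242] pointing down, gripper open.
Joint ranges: [-2.6, 2.6], [-0.5, 2.12], [-1.47, 1.34], [0.16, 2.42], [-1.27, 4.41], [0.06, 2.06], [-2.6, 2.6]. Speed limits (rad/s): [2.22, 2.22, 2.79, 2.79, 3.14, 3.14, 3.14].

## Interface

Orientations are given as a rotation vector (axis times angle).
In Python, from bench import ctrl gives the robot as it stands. The module is installed in compiled form; this text tells all that it offers.
- The arm moves only by the tool send_rows, never from a script. Its argument "series" is a list that holds one entry, the list of rows, each a list of 7 numbers: the shift along the tool's x, y, z in m, then the turn, a rotation vector about the tool's x, y, z in degrees, then the finger opening in m, from 0 to 0.087. In form: [[[tx, ty, tz, rx, ry, rz, hand], ...]]. A call has exactly 5 rows; each row shifts and turns the commanded pose from where the row before left it, along the tool's axes as they then stand; what a row does not reach is not made up. A row lasts 1/12 s, in which the tool goes at most 41.7 mm and 7.16 degrees, less where a joint would pass 70% of its speed; a pose out of reach is approached as far as the arm can. A call with a gripper value outside its range is refused whole. The fingers move at their own pace and stop on an object; "force" is the grip in N (left out, the last holds). Time passes only in rows, so rows that do not move let the fingers close, or fill a call up. It gives the time, the measured TCP pose, the force, the opening and the grip force at its end, in the units of the state.
- ctrl.sense(): the state, without advancing time (a new reading comes with each control period).
- ctrl.snapshot(name): name is "side" or "top" or "wrist"; returns a dict with "img" (400x640x3 uint8, red, green, blue), "z_map" (400x640 float32, m along the optical axis (not along the pixel's ray), 0 where there is no reading), "fx", "fy", "cx", "cy" (pixels), "eye" and "orientation" of the camera in the world; the wrist camera has in their place "tool_from_camera" (4x4, takes a point from camera to tool coordinates, whose origin is the TCP and whose axes are the flange's). Camera axes: x right, y down, z forward; pixel columns grow to the right and rows downward; lengths in m; the calibration is good to about 2 mm. A picture is of the moment at which its call begins: read the wrist's pose just before it.
- ctrl.hand_in(): hands the job in; it is judged then, once.
The state is a dict: "t": time; "qpos": joint angles; "qd": joint speeds; "joint_efforts": joint torques, N m; "eef_pos": TCP position; "eef_rot": TCP orientation; "wrist_force": force on the tool from outside, world axes, zero at the start; "ft_torque": the same for the moment, N m; "grip_width": opening from 0.0 (shut) to 1.0 (fully open); "grasp_force": force on a finger pad.
Only numpy, scipy, OpenCV 4.12 (cv2) and the standard library are available. Lean on these libraries where they do the work, as an engineer would, in place of code of your own. Each camera call takes 0.05 s, during which the arm holds its last target. There are 200 camera calls.

## Task

Two hold-down clamps stand on the bench, one on a black fan and one on a teal gear, both with loose brass wing nuts. Tighten the fan's clamp: turn its wing nut clockwise, less than a quarter turn, until its wings lie in line with the steel strap beneath it, then let go. Leave the gear's wing nut as it is.

Things in the scene. Friction and masses are not known exactly. Their poses are not given: they have to be found in the camera images.
- fan_clamp_wings (a point): Brass wing nut on the black fan's clamp: point on its upright axis, 30 mm above the strap (61 mm above the table). x axis along the wings, z up; turns with the nut. Wings span 60 mm, 9 mm thick, tops 71 mm above the table. A hub 20 mm across fills the lowest 12 mm above the strap: grip the wings above it, across their thickness.
- fan_clamp_nut (a joint): Angle of that nut, rad: 0 when the wings lie in line with the strap (tight), negative when loose; grows as the nut turns clockwise seen from above. Starts between -0.95 and -0.6; range -1.1 to 0.6, even friction of about 0.12 N m, no stop at 0; stays where left. The nut neither rises nor sinks.
- fan_clamp: Plywood board 200 x 90 x 12 mm fixed to the table, origin under its centre, on the nut's axis; x along the steel strap (22 mm wide, top at 31 mm) towards the black fan (40 x 40 x 14 mm). Obstacles that bound the turn: jack screw with black head 20 mm across at x = -58 mm, top at 76 mm; fence 60 mm wide at x = 78 to 86 mm, top at 74 mm.
- gear_clamp_wing_end (a point): End of a wing of the other brass wing nut, on an equal clamp that holds a teal gear (38 mm across, 14 mm thick): 25 mm from that nut's axis, 61 mm above the table, x axis from the nut's axis outward along the wing. To be left as it is.

How it is judged:
By the outcome, as a careful person would: the job done as asked, in the order asked, and still so for the second after the job is handed in, with the robot touching nothing.
It also fails if it takes over 29 s, if anything falls off the work surface, if the arm or the gripper's body presses on something with over 40 N, if the wrist force passes 120 N, or if a joint passes its speed limit or range.

## Working session

There is one attempt and no reset: what is moved stays moved. The work goes in short steps, Python scripts to look and compute and a tool call to move; the robot and the scene stay as the last step left them, time stands still between calls to the robot, and variables do not carry over. Pictures are saved under pics/ and viewed, at most 10 in all, crops included, and the job is handed in when it is done.

Besides the shell and the picture viewer there is one more tool, called after ">>>" by a JSON object that holds its "op" and its "data", one argument or row to a line. send_rows: Moves the arm, as the interface text tells. Its arguments: {"type":"object","properties":{"series":{"type":"array"},"force":{"type":"number"}},"required":["series"]}

```bash
mkdir -p pics
python3 - <<'E'
from bench import ctrl
import cv2,numpy as np
s=ctrl.sense();print(s, ctrl.tcp_to_tips)
a=[]
for n in("top","side"):
    d=ctrl.snapshot(n);np.save(n+'.npy',d,allow_pickle=True);a.append(d['img'])
    print(n,d['fx'],d['cx'],d['cy'],d['eye'],d['orientation'])
    cv2.imwrite(f'pics/{n}0.png',d['img'][:,:,::-1])
E
```

```text
{'t': 0.0, 'qpos': array([-1.13557745,  0.33290857, -0.0646753 ,  1.46095919,  0.02162039,
        1.34991098, -0.08848499]), 'qd': array([ 0.00184747,  0.00268241,  0.00089444,  0.00013138, -0.00038991,
       -0.00137861, -0.00076816]), 'joint_efforts': array([-6.98119275e-04, -6.23236728e+01,  2.42525636e-02, -3.89907753e+01,
       -6.15328085e-02,  3.95387539e-02,  1.16516067e-04]), 'eef_pos': array([0.27610494, 0.56029066, 0.24072242]), 'eef_rot': array([-7.12794185e-01, -3.05941167e+00,  2.30936250e-03]), 'wrist_force': array([0.0847515 , 0.47674459, 0.63634513]), 'ft_torque': array([0.01262116, 0.00694434, 0.04837883]), 'grasp_force': 0.0, 'grip_width': 0.9998085175978011} 0.019
top 505.27737170528974 322.0786822709455 208.13589938681682 [ 0.50152356 -0.01592763  0.91667652] [-2.15006626  2.16471232 -0.05869774]
side 385.8882376593496 327.54723739953164 198.6220631696504 [ 0.36022442 -0.65177273  0.54378506] [-2.17125334  0.31645877 -0.18066937]
```

View pics/top0.png

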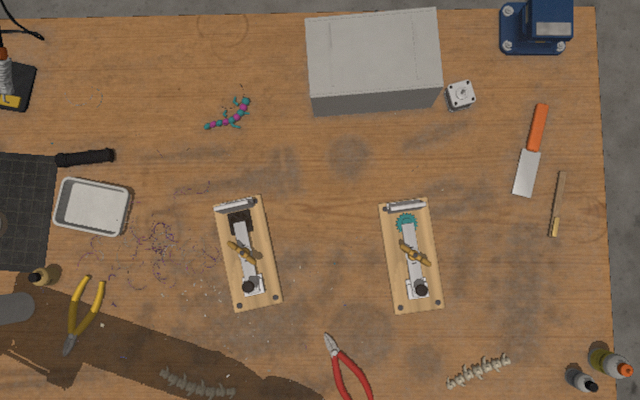

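View pics/side0.png

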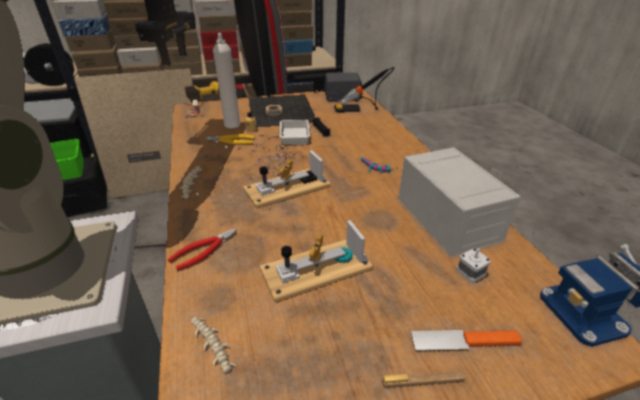

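The top view shows the fan clamp with its nut near (245,250) and the fan at (240,222). The gear clamp is near (413,252). The side view confirms this, with the fan clamp farther left. Next I'll measure the fan clamp.

```bash
cat > h.py <<'E'
import numpy as np,cv2
from scipy.spatial.transform import Rotation as R
def cam(d,s=None):
    if 'eye' in d: return R.from_rotvec(d['orientation']).as_matrix(),np.array(d['eye'])
    T=np.array(d['tool_from_camera']);Rt=R.from_rotvec(s['eef_rot']).as_matrix()
    return Rt@T[:3,:3],Rt@T[:3,3]+s['eef_pos']
def plane(d,uv,z,s=None):
    Rc,e=cam(d,s);uv=np.atleast_2d(uv).astype(float)
    r=np.c_[(uv[:,0]-d['cx'])/d['fx'],(uv[:,1]-d['cy'])/d['fy'],np.ones(len(uv))]@Rc.T
    return e+r*((z-e[2])/r[:,2])[:,None]
def cloud(d,s=None):
    Rc,e=cam(d,s);v,u=np.mgrid[:400,:640];Z=d['z_map']
    return np.stack([(u-d['cx'])/d['fx']*Z,(v-d['cy'])/d['fy']*Z,Z],-1)@Rc.T+e
def line(p):
    c=p.mean(0);v=np.linalg.svd(p-c,full_matrices=False)[2][0];v=v*np.sign(v[0])
    return c,np.degrees(np.arctan2(v[1],v[0]))
E
python3 - <<'E'
from h import *
d=np.load('top.npy',allow_pickle=True).item()
P=cloud(d);hsv=cv2.cvtColor(d['img'],cv2.COLOR_RGB2HSV)
H=P[:,:,2];print(np.round(H[225:300:6,232:262:3]*1000))
print(hsv[250,236:256].tolist())
for x0,x1 in((205,290),(370,450)):
    roi=np.zeros((400,640),bool);roi[190:320,x0:x1]=1
    b=roi&(hsv[:,:,0]>12)&(hsv[:,:,0]<26)&(hsv[:,:,1]>130)&(H>.04)
    v,u=np.nonzero(b);print('brass',b.sum(),line(plane(d,np.c_[u,v],.068)[:,:2]))
    s=roi&(hsv[:,:,1]<50)&(hsv[:,:,2]>120)&(H>.022)&(H<.04)
    v,u=np.nonzero(s);print('strap',s.sum(),line(plane(d,np.c_[u,v],.031)[:,:2]))
    w=(roi&(H>.006)&(H<.1)).astype(np.uint8)
    v,u=np.nonzero(w);r=cv2.minAreaRect(np.float32(plane(d,np.c_[u,v],.012)[:,:2]));print('board',r)
cv2.imwrite('pics/crop.png',cv2.resize(d['img'][185:325,200:300,::-1],None,fx=4,fy=4,interpolation=2))
E
```

```text
[[23. 33. 37. 31. 34. 25. 24. 13. 14. 13.]
 [23. 31. 32. 35. 35. 31. 20. 13. 12. 12.]
 [14. 11. 35. 32. 34. 33. 13. 13. 13. 13.]
 [69. 51. 30. 34. 33. 31. 12. 10. 14. 14.]
 [11. 71. 63. 61. 46. 45. 38. 13. 13. 13.]
 [11. 13. 11. 64. 63. 61. 51. 14. 11. 14.]
 [15. 12. 12. 34. 32. 33. 70. 71. 61. 11.]
 [13. 12. 14. 12. 33. 34. 31. 33. 13. 11.]
 [16. 12. 14. 14. 31. 32. 31. 31. 31. 11.]
 [15. 14. 15. 15. 22. 34. 33. 34. 33. 25.]
 [12. 15. 16. 13. 77. 80. 77. 74. 34. 28.]
 [13. 14. 11. 17. 78. 76. 78. 34. 31. 29.]
 [13. 13. 12. 12. 13. 13. 13. 14. 13. 15.]]
[[18, 147, 156], [19, 150, 178], [19, 149, 174], [19, 151, 167], [18, 139, 145], [18, 130, 118], [19, 127, 94], [18, 126, 77], [18, 141, 85], [18, 148, 93], [18, 137, 106], [18, 149, 108], [19, 152, 89], [20, 63, 102], [16, 19, 145], [12, 19, 133], [17, 104, 93], [17, 110, 104], [17, 108, 102], [16, 98, 102]]
brass 184 (array([0.50664722, 0.1506069 ]), np.float64(49.64371924766229))
strap 627 (array([0.49785427, 0.14917095]), np.float64(14.027997685259184))
board ((0.49926844239234924, 0.15395087003707886), (0.2229260951280594, 0.14771892130374908), 0.06819043308496475)
brass 183 (array([ 0.4994091, -0.1383863]), np.float64(56.43035000796283))
strap 746 (array([ 0.49195208, -0.13972789]), np.float64(4.632061998356792))
board ((0.4947550892829895, -0.12647344172000885), (0.20499563217163086, 0.1269785463809967), 7.480007171630859)
```

View pics/crop.png

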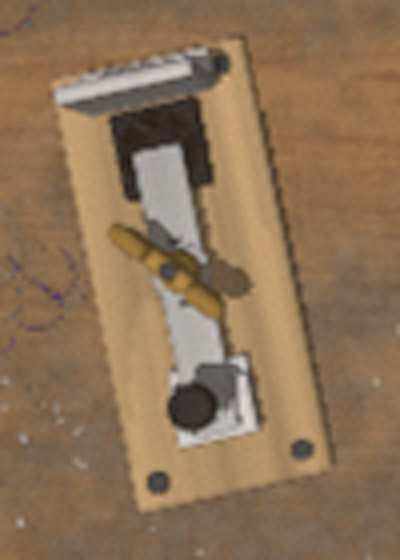

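The crop shows the wings running from upper left (115,230) to lower right (220,315), with the hub near (168,270). The strap runs down the board and the jack head is at (192,405). I'll plan the move to above the nut.

```bash
cat > plan.py <<'E'
import sys
from h import *
from bench import ctrl
# usage: plan x y z yaw_deg -> shift in current tool axes, then turn (rotvec, tool axes, deg)
x,y,z,yaw=map(float,sys.argv[1:])
s=ctrl.sense();Rt=R.from_rotvec(s['eef_rot'])
print('t',s['t'],'pos',s['eef_pos'].round(4),'q',s['qpos'].round(3))
X=Rt.as_matrix()[:,0];print('yaw of tool x',np.degrees(np.arctan2(X[1],X[0])))
print('shift mm',(Rt.inv().apply(np.array([x,y,z])-s['eef_pos'])*1000).round(1))
for w in(yaw,yaw+180):
    G=R.from_matrix(np.c_[[np.cos(np.radians(w)),np.sin(np.radians(w)),0],[np.sin(np.radians(w)),-np.cos(np.radians(w)),0],[0,0,-1]])
    print('turn to',w,np.degrees((Rt.inv()*G).as_rotvec()).round(2))
E
python3 plan.py 0.46 0.15 0.24 49
```

```text
t 0.1 pos [0.2761 0.5604 0.2408] q [-1.136  0.333 -0.065  1.461  0.022  1.35  -0.088]
yaw of tool x 153.77228047311183
shift mm [-346.3 -286.8    1.2]
turn to 49.0 [-5.0000e-02  7.0000e-02  1.0477e+02]
turn to 229.0 [-6.000e-02 -5.000e-02 -7.523e+01]
```

>>> {"op": "send_rows", "data": {
  "series": [
    [[-0.029,-0.024,0,0,0,0,0.087],[-0.029,-0.024,0,0,0,0,0.087],[-0.029,-0.024,0,0,0,0,0.087],[-0.029,-0.024,0,0,0,0,0.087],[-0.029,-0.024,0,0,0,0,0.087]]
  ]
}}

```text
t: 0.52
eef_pos: [0.3536, 0.387, 0.2412]
eef_rot: [-0.713, -3.059, 0.001]
wrist_force: [0.3, 0.3, 1.7]
grip_width: 0.998
grasp_force: 0.0
```

>>> {"op": "send_rows", "data": {
  "series": [
    [[-0.029,-0.024,0,0,0,0,0.087],[-0.029,-0.024,0,0,0,0,0.087],[-0.029,-0.024,0,0,0,0,0.087],[-0.029,-0.024,0,0,0,0,0.087],[-0.029,-0.024,0,0,0,0,0.087]]
  ]
}}

```text
t: 0.93
eef_pos: [0.4305, 0.2153, 0.2414]
eef_rot: [-0.713, -3.059, -0.0]
wrist_force: [1.5, 0.7, 0.3]
grip_width: 1.002
grasp_force: 0.0
```

>>> {"op": "send_rows", "data": {
  "series": [
    [[-0.028,-0.023,0,0,0,0,0.087],[-0.028,-0.023,0,0,0,0,0.087],[0,0,0,0,0,7,0.087],[0,0,0,0,0,7,0.087],[0,0,0,0,0,7,0.087]]
  ]
}}

```text
t: 1.35
eef_pos: [0.4602, 0.1504, 0.2413]
eef_rot: [-1.269, -2.873, 0.0]
wrist_force: [0.2, 0.4, -0.6]
grip_width: 0.999
grasp_force: 0.0
```

>>> {"op": "send_rows", "data": {
  "series": [
    [[0,0,0,0,0,7,0.087],[0,0,0,0,0,7,0.087],[0,0,0,0,0,7,0.087],[0,0,0,0,0,7,0.087],[0,0,0,0,0,7,0.087]]
  ]
}}

```text
t: 1.77
eef_pos: [0.46, 0.1511, 0.2412]
eef_rot: [-2.073, -2.36, 0.001]
wrist_force: [-0.6, -0.3, 0.1]
grip_width: 1.0
grasp_force: 0.0
```

>>> {"op": "send_rows", "data": {
  "series": [
    [[0,0,0,0,0,7,0.087],[0,0,0,0,0,7,0.087],[0,0,0,0,0,7,0.087],[0,0,0,0,0,7,0.087],[0,0,0,0,0,7,0.087]]
  ]
}}

```text
t: 2.18
eef_pos: [0.46, 0.1511, 0.2412]
eef_rot: [-2.687, -1.628, 0.001]
wrist_force: [-0.5, 0.2, 0.8]
grip_width: 0.997
grasp_force: 0.0
```

```bash
python3 plan.py 0.507 0.15 0.24 49
python3 - <<'E'
from bench import ctrl
import numpy as np,cv2
s=ctrl.sense();d=ctrl.snapshot('wrist');d['s']=s;np.save('w1.npy',d,allow_pickle=True)
print(d['tool_from_camera'],d['fx'])
cv2.imwrite('pics/w1.png',d['img'][:,:,::-1])
E
```

```text
t 2.1833 pos [0.46   0.1511 0.2412] q [-0.675  0.011  0.266  1.834 -0.003  1.297 -0.889]
yaw of tool x 62.423454654271005
shift mm [20.8 42.2  1.2]
turn to 49.0 [-0.02  0.03 13.42]
turn to 229.0 [-4.0000e-02 -3.0000e-02 -1.6658e+02]
[[-4.25138747e-04 -9.56411456e-01 -2.92022168e-01  8.02344191e-02]
 [ 9.99999899e-01 -3.63238350e-04 -2.66190013e-04 -1.62964565e-05]
 [ 1.48513528e-04 -2.92022252e-01  9.56411513e-01 -1.43276119e-01]
 [ 0.00000000e+00  0.00000000e+00  0.00000000e+00  1.00000000e+00]] 334.89952414713946
```

View pics/w1.png

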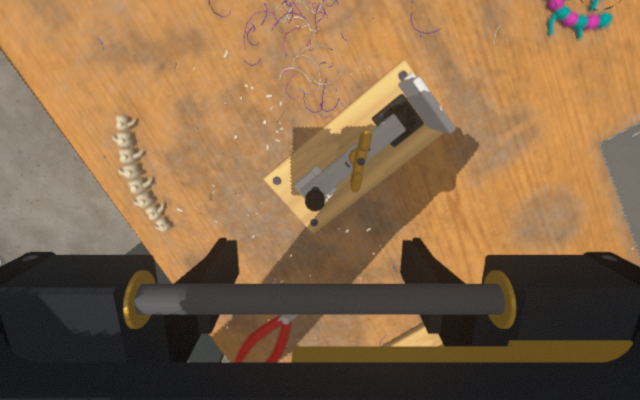

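The wrist view shows the fan clamp centred on its nut near (360,160), with the fan at (397,118) and the jack head at (315,200). I'll measure from this view.

```bash
cat > meas.py <<'E'
from h import *
def meas(d):
    s=d.get('s');P=cloud(d,s);hsv=cv2.cvtColor(d['img'],cv2.COLOR_RGB2HSV);H=P[:,:,2]
    r0=np.hypot(P[:,:,0]-.505,P[:,:,1]-.15);ok=(d['z_map']>0)&(r0<.16)
    m=cv2.morphologyEx((ok&(H>.0075)&(H<.09)).astype(np.uint8),cv2.MORPH_OPEN,np.ones((3,3)))
    n,l,st,_=cv2.connectedComponentsWithStats(m);k=1+st[1:,4].argmax()
    low=(l==k)&(H<.018)
    v,u=np.nonzero(low);q=plane(d,np.c_[u,v],.012,s)[:,:2]
    (c,sz,a)=cv2.minAreaRect(np.float32(q));print('board',np.round(c,4),np.round(sz,4),round(a,2),len(q))
    sel=ok&(H>.024)&(H<.042)&(hsv[:,:,1]<60)&(hsv[:,:,2]>75)&(r0<.05)
    v,u=np.nonzero(sel);cs,as_=line(plane(d,np.c_[u,v],.031,s)[:,:2]);print('strap',cs.round(4),as_.round(2),sel.sum())
    b=ok&(r0<.045)&(H>.055)&(H<.078)&(hsv[:,:,0]>10)&(hsv[:,:,0]<28)&(hsv[:,:,1]>100)
    v,u=np.nonzero(b);p=P[b][:,:2];cw,aw=line(p);rc=cv2.minAreaRect(np.float32(plane(d,np.c_[u,v],.068,s)[:,:2]))
    print('wings',cw.round(4),aw.round(2),b.sum(),'rect',np.round(rc[0],4),np.round(rc[1],4),round(rc[2],2))
    print('line fit on plane',line(plane(d,np.c_[u,v],.068,s)[:,:2]))
    return P,H
E
python3 - <<'E'
from meas import *
for f in('top','w1'): print(f);meas(np.load(f+'.npy',allow_pickle=True).item())
E
```

```text
top
board [0.5046 0.1508] [0.1995 0.0903] 12.39 3595
strap [0.5054 0.1519] 12.15 542
wings [0.5056 0.1513] 52.67 183 rect [0.5054 0.1503] [0.0599 0.0104] 53.44
line fit on plane (array([0.50563241, 0.15098856]), np.float64(52.7600876369562))
w1
board [0.5055 0.1526] [0.1985 0.0895] 12.44 8749
strap [0.5044 0.1522] 11.62 1443
wings [0.5055 0.1536] 52.18 578 rect [0.5051 0.1533] [0.0605 0.0105] 52.33
line fit on plane (array([0.50549273, 0.15409505]), np.float64(52.326919593465504))
```

```bash
python3 plan.py 0.5053 0.152 0.065 52.4
```

```text
t 2.2333 pos [0.46   0.1511 0.2412] q [-0.675  0.011  0.267  1.834 -0.003  1.297 -0.898]
yaw of tool x 61.880597642541915
shift mm [ 22.2  39.6 176.2]
turn to 52.4 [-0.02  0.03  9.48]
turn to 232.4 [-4.0000e-02 -3.0000e-02 -1.7052e+02]
```

>>> {"op": "send_rows", "data": {
  "series": [
    [[0.011,0.02,0,0,0,0,0.05],[0.0112,0.0196,0,0,0,0,0.05],[0,0,0.03,0,0,5,0.05],[0,0,0.03,0,0,4.5,0.05],[0,0,0.03,0,0,0,0.05]]
  ]
}}

```text
t: 2.65
eef_pos: [0.5058, 0.1527, 0.1503]
eef_rot: [2.81, 1.405, 0.001]
wrist_force: [0.0, 1.2, -1.2]
grip_width: 0.708
grasp_force: 0.0
```

>>> {"op": "send_rows", "data": {
  "series": [
    [[0,0,0,0,0,0,0.05],[0,0,0,0,0,0,0.05],[0,0,0,0,0,0,0.05],[0,0,0,0,0,0,0.05],[0,0,0,0,0,0,0.05]]
  ]
}}

```text
t: 3.07
eef_pos: [0.5065, 0.1532, 0.1534]
eef_rot: [-2.808, -1.409, -0.005]
wrist_force: [-0.4, -0.3, 0.5]
grip_width: 0.577
grasp_force: 0.0
```

```bash
python3 plan.py 0.5053 0.152 0.065 52.4
python3 - <<'E'
from bench import ctrl
import numpy as np,cv2
s=ctrl.sense();d=ctrl.snapshot('wrist');d['s']=s;np.save('w2.npy',d,allow_pickle=True)
cv2.imwrite('pics/w2.png',d['img'][:,:,::-1])
E
```

```text
t 3.0667 pos [0.5065 0.1532 0.1534] q [-0.65   0.188  0.301  1.844 -0.062  1.116 -0.967]
yaw of tool x 53.31203130943241
shift mm [-1.9 -0.3 88.4]
turn to 52.4 [ 0.07 -0.16  0.91]
turn to 232.4 [ 2.5000e-01  1.1000e-01 -1.7909e+02]
```

View pics/w2.png

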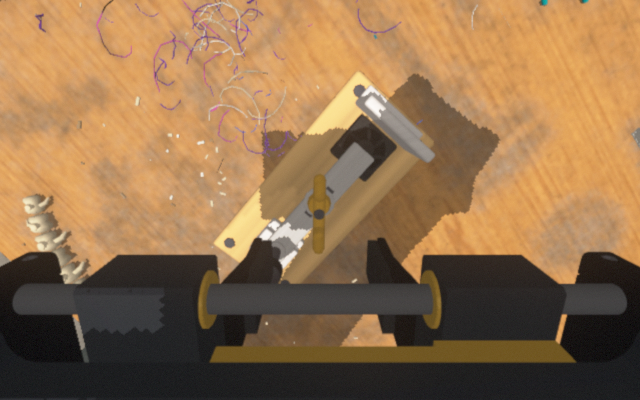

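The wings are vertical in the image (319,180 to 319,250) and centred between the fingers, so the alignment is good. Descending and gripping.

>>> {"op": "send_rows", "data": {
  "series": [
    [[-0.0015,0,0.025,0,0,1,0.05],[0,0,0.025,0,0,0,0.05],[0,0,0.02,0,0,0,0.05],[0,0,0.01,0,0,0,0.05],[0,0,0.007,0,0,0,0.05]]
  ]
}}

```text
t: 3.53
eef_pos: [0.5045, 0.1516, 0.064]
eef_rot: [-2.82, -1.384, 0.001]
wrist_force: [0.2, 0.6, -0.1]
grip_width: 0.573
grasp_force: 0.0
```

>>> {"op": "send_rows", "data": {
  "series": [
    [[0,0,0,0,0,0,0.03],[0,0,0,0,0,0,0.03],[0,0,0,0,0,0,0.03],[0,0,0,0,0,0,0.03],[0,0,0,0,0,0,0.03]]
  ]
}}

```text
t: 3.95
eef_pos: [0.5052, 0.1519, 0.0654]
eef_rot: [-2.82, -1.384, -0.002]
wrist_force: [0.3, -0.3, -0.3]
grip_width: 0.358
grasp_force: 0.0
```

```bash
python3 plan.py 0.5053 0.152 0.065 52.4
```

```text
t 3.95 pos [0.5052 0.1519 0.0654] q [-0.633  0.297  0.291  1.923 -0.105  0.934 -0.951]
yaw of tool x 52.27341896735361
shift mm [0.2 0.  0.4]
turn to 52.4 [ 0.03 -0.08 -0.13]
turn to 232.4 [-1.2000e-01 -5.0000e-02  1.7987e+02]
```

>>> {"op": "send_rows", "data": {
  "series": [
    [[0,0,0,0,0,0,0.004],[0,0,0,0,0,0,0.004],[0,0,0,0,0,0,0.004],[0,0,0,0,0,0,0.004],[0,0,0,0,0,0,0.004]]
  ],
  "force": 40
}}

```text
t: 4.37
eef_pos: [0.5048, 0.1515, 0.0646]
eef_rot: [2.82, 1.384, 0.0]
wrist_force: [0.2, 0.1, -0.1]
grip_width: 0.1
grasp_force: 40.0
```

>>> {"op": "send_rows", "data": {
  "series": [
    [[0,0,0,0,0,0,0.004],[0,0,0,0,0,0,0.004],[0,0,0,0,0,0,0.004],[0,0,0,0,0,0,0.004],[0,0,0,0,0,0,0.004]]
  ]
}}

```text
t: 4.78
eef_pos: [0.5048, 0.1515, 0.0646]
eef_rot: [2.82, 1.384, 0.0]
wrist_force: [1.7, -1.2, 0.5]
grip_width: 0.102
grasp_force: 40.0
```

```bash
python3 plan.py 0.5053 0.152 0.065 12.4
```

```text
t 4.7833 pos [0.5048 0.1515 0.0646] q [-0.633  0.298  0.291  1.924 -0.105  0.933 -0.95 ]
yaw of tool x 52.26374530345466
shift mm [ 0.7  0.1 -0.4]
turn to 12.4 [ 1.000e-02 -2.000e-02  3.986e+01]
turn to 192.4 [ 2.0000e-02  1.0000e-02 -1.4014e+02]
```

Firm grip with almost no side force. Turning 40° clockwise (+z of the tool).

>>> {"op": "send_rows", "data": {
  "series": [
    [[0,0,0,0,0,4,0.004],[0,0,0,0,0,4,0.004],[0,0,0,0,0,4,0.004],[0,0,0,0,0,4,0.004],[0,0,0,0,0,4,0.004]]
  ]
}}

```text
t: 5.2
eef_pos: [0.5045, 0.1519, 0.0646]
eef_rot: [-3.019, -0.868, 0.0]
wrist_force: [-0.2, 0.1, 1.9]
grip_width: 0.099
grasp_force: 40.0
```

>>> {"op": "send_rows", "data": {
  "series": [
    [[0,0,0,0,0,4,0.004],[0,0,0,0,0,4,0.004],[0,0,0,0,0,4,0.004],[0,0,0,0,0,4,0.004],[0,0,0,0,0,4,0.004]]
  ]
}}

```text
t: 5.62
eef_pos: [0.5043, 0.1524, 0.0646]
eef_rot: [-3.123, -0.332, 0.001]
wrist_force: [-1.2, 1.5, 1.4]
grip_width: 0.099
grasp_force: 40.0
```

>>> {"op": "send_rows", "data": {
  "series": [
    [[0,0,0,0,0,0,0.004],[0,0,0,0,0,0,0.004],[0,0,0,0,0,0,0.004],[0,0,0,0,0,0,0.004],[0,0,0,0,0,0,0.004]]
  ]
}}

```text
t: 6.03
eef_pos: [0.5043, 0.1524, 0.0646]
eef_rot: [-3.122, -0.338, 0.001]
wrist_force: [-3.4, 4.5, 3.0]
grip_width: 0.096
grasp_force: 40.0
```

```bash
python3 plan.py 0.5053 0.152 0.065 12.4
```

```text
t 6.0333 pos [0.5043 0.1524 0.0646] q [-0.73   0.306  0.401  1.929 -0.148  0.935 -1.612]
yaw of tool x 12.37429747985392
shift mm [ 0.9  0.6 -0.4]
turn to 12.4 [-0.06  0.02 -0.03]
turn to 192.4 [3.0000e-02 1.0000e-01 1.7997e+02]
```

>>> {"op": "send_rows", "data": {
  "series": [
    [[0,0,0,0,0,0,0.04],[0,0,0,0,0,0,0.04],[0,0,0,0,0,0,0.04],[0,0,0,0,0,0,0.04],[0,0,0,0,0,0,0.04]]
  ]
}}

```text
t: 6.45
eef_pos: [0.5048, 0.1512, 0.0645]
eef_rot: [3.123, 0.335, 0.0]
wrist_force: [0.0, 0.2, -0.1]
grip_width: 0.392
grasp_force: 0.0
```

>>> {"op": "send_rows", "data": {
  "series": [
    [[0,0,-0.01,0,0,0,0.04],[0,0,-0.02,0,0,0,0.04],[0,0,-0.03,0,0,0,0.04],[0,0,-0.03,0,0,0,0.04],[-0.02,0,-0.03,0,0,0,0.04]]
  ]
}}

```text
t: 6.87
eef_pos: [0.4868, 0.1474, 0.1867]
eef_rot: [3.123, 0.335, 0.003]
wrist_force: [-0.7, 0.7, 1.2]
grip_width: 0.457
grasp_force: 0.0
```

>>> {"op": "send_rows", "data": {
  "series": [
    [[-0.03,0,-0.03,0,0,0,0.04],[0,0,0,0,0,0,0.04],[0,0,0,0,0,0,0.04],[0,0,0,0,0,0,0.04],[0,0,0,0,0,0,0.04]]
  ]
}}

```text
t: 7.28
eef_pos: [0.4563, 0.141, 0.2133]
eef_rot: [3.123, 0.336, -0.002]
wrist_force: [-0.7, -0.1, -0.3]
grip_width: 0.461
grasp_force: 0.0
```

Run:
```python
from meas import *
from bench import ctrl
s=ctrl.sense();d=ctrl.snapshot('wrist');d['s']=s;np.save('w3.npy',d,allow_pickle=True)
print(s['t'],s['eef_pos'],s['wrist_force']);meas(d)
cv2.imwrite('pics/w3.png',d['img'][:,:,::-1])
```

```text
7.2833 [0.45626558 0.1409673  0.21326503] [-0.67261217 -0.05753155 -0.31119506]
board [0.5058 0.1524] [0.1979 0.0893] 12.44 11159
strap [0.5084 0.1528] 12.82 1517
wings [0.5068 0.1529] 12.35 634 rect [0.506  0.1526] [0.0594 0.0085] 11.93
line fit on plane (array([0.50689841, 0.1529443 ]), np.float64(12.346593956741026))
```

View pics/w3.png

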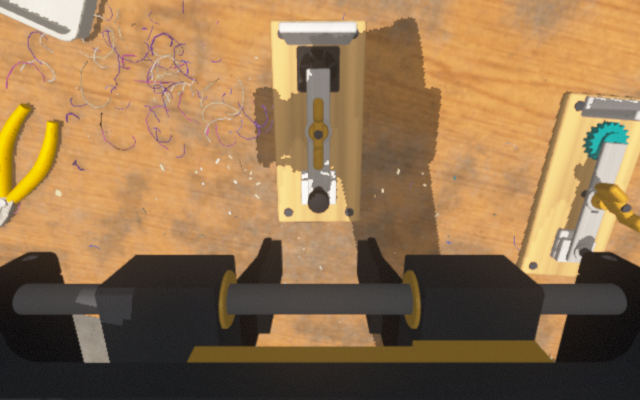

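The wings (318,97 to 318,168) now lie along the strap: 12.35° against 12.4° for the board. The gear's nut (615,200) has not been touched. The gripper is clear, so I'm handing in.

```bash
python3 -c "
from bench import ctrl
print(ctrl.hand_in())"
```

```text
the job is handed in; nothing more can be done
None
```

I turned the fan clamp's wing nut about 40° clockwise until its wings lay in line with the strap (within about 0.5° by the wrist camera), let go, left the gear's nut untouched, and handed the job in at about 7.3 s; no verdict was returned.

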